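Put the single-channel pipette back on its bench rest

ROBOT

A 6-joint arm with a two-finger parallel gripper is mounted at the origin on the work surface. World frame = base frame: x ahead of the robot, y to its left, z up, the work surface at z = 0. Lengths are in mm, angles in rad, forces in N, time in s.
With the tool pointing down it reaches from about 225 to 875 mm from the base axis. Payload 3.4 kg.
Tool frame: the origin (TCP) lies at the very end of the fingers, on their centre line; the grasp point (between the pads) lies 19 mm behind it (bot.tcp_to_grasp is the distance from the TCP to the grasp point, in mm); z points along the fingers, y is the line along which they close (so a half turn about z gives the same grasp; the last joint's range is limited). The gripper opens to 85 mm and grips with 20 to 120 N. Pads are 22 mm wide; open, the fingers measure 114 mm over their backs; the gripper's body (76 mm by 85 mm) begins 54 mm behind the grasp point. The pads swing forward as they close: fully open they stand 13 mm farther back than shut.
Start: joints at [1.101, 0.276, 1.505, -0, 1.361, -0.121], TCP at [196.536, 540.404, 231.328] pointing down, gripper open.
Joint ranges: [-2.89, 2.89], [-0.75, 2.08], [0.22, 2.7], [-1.18, 4.32], [0.11, 2.71], [-2.7, 2.7]. Speed limits (rad/s): [2.57, 2.57, 3.14, 3.14, 3.14, 3.14].

INTERFACE

Orientations are given as a unit quaternion [x, y, z, w].
In Python, from bench import bot, eoat, inverse_kinematics, camera gives the robot as it stands. Calls block until the motion is done:
- bot.move_pose(position, orientation): joint-space move of the TCP to a pose.
- bot.move_straight(position, rot=None, max_speed=150, max_force=None): straight line of the TCP; rot=None keeps the orientation; max_speed is the mean speed in mm/s. With max_force (N) it stops when the force on the tool has changed by that much, and returns True; else False.
- bot.movej(angles): joint-space move.
- eoat.release() and eoat.gripper_close(strength=None): open the fingers fully, or close them until they stop; strength is the grip in N (None keeps the last).
- bot.pause(seconds).
- inverse_kinematics(position, orientation): joint angles nearest the present ones, or None.
- camera(name): name is "side" or "top" or "wrist"; returns a dict with "color" (420x560x3 uint8, red, green, blue), "range_z" (420x560 float32, mm along the optical axis (not along the pixel's ray), 0 where there is no reading), "mtx" (3x3 intrinsics, pixels), "eye" and "orientation" of the camera in the world. Camera axes: x right, y down, z forward; pixel columns grow to the right and rows downward; lengths in mm; the calibration is good to about 2 mm. A picture is of the moment at which its call begins.
A pose or a line that the arm cannot do raises bot.IKError and nothing moves.
- bot.finish_job(): hands the job in; it is judged then, once.
Readings, each from a call of its own:
- bot.current_t(): time.
- bot.current_q(): joint angles.
- bot.current_joint_vel(): joint speeds.
- bot.current_joint_efforts(): joint torques, N m.
- bot.current_ee_pos(): TCP position.
- bot.current_tool_rot(): TCP orientation.
- bot.current_wrist_force(): force on the tool from outside, world axes, zero at the start.
- bot.current_torque(): the same for the moment, N m.
- bot.current_width(): opening from 0.0 (shut) to 1.0 (fully open).
- bot.current_grip_force(): force on a finger pad.
Only numpy, scipy, OpenCV 4.12 (cv2) and the standard library are available. Lean on these libraries where they do the work, as an engineer would, in place of code of your own. Each camera call takes 0.05 s, during which the arm holds its last target. There are 200 camera calls.

TASK

One single-channel pipette (the one with a single slim nozzle) has been left lying on the lab counter. Lay it down level on the raised bench rest, with its handle in the wide flat-bottomed saddle and its slim barrel in the V-notch, finger hook up, set down rather than dropped, and leave the multichannel pipette (the one with the broad eight-nozzle head) where it lies.

Things in the scene. Friction and masses are not known exactly. Their poses are not given: they have to be found in the camera images.
- pipette_mid (a point): White-grey single-channel pipette, 90 g, 243 mm long, lying flat; point on its axis at the handle's mid-height (15 mm up), near its centre of mass: grip here, across y. x runs to the nozzle, z up. Along x (mm): push button -98, handle 26 wide x 30 high -70 to 50, round barrel 16 diameter 50 to 115, nozzle to 145. Finger hook stands 12 above the handle's top at -68 to -56.
- pipette_tip (a point): The end of the single-channel pipette's nozzle, on its axis, 145 mm along x from pipette_mid; same axes.
- rest: Fixed bench rest: 2 white saddles, each 14 mm thick, on a dark base (x -85 to 115, 80 wide, 10 high). Origin on the counter; z up, x towards the V. Wide saddle at x -48: flat bed 36 wide, 60 high, flared cheeks to 76. V-notch at x 78: 90 deg, bottom 64, lips 82 high. Seated pipette: mid point at x 0, y 0, z 75 mm, x along rest x; 18 mm spare along x. Open between saddles.
- multi_mid (a point): Multichannel pipette, a bystander to leave alone, lying flat: the same handle (point on its axis, 15 mm up, axes alike), but a broad head 85 mm wide and 30 mm high from 50 to 90 mm along x, with a row of eight short nozzles to 112 mm.

How it is judged (in metres and radians):
At the end, for the whole second after the job is handed in: The single-channel pipette lies at rest on the rest, handle in the wide saddle, barrel in the V-notch: mid point within 25 mm along, 12 mm across and 8 mm in height (75 mm) of the seated place, level, hook up and along the rest within 10 degrees (x of pipette_mid in the frame of rest between -0.025 and 0.025 m and y of pipette_mid in the frame of rest between -0.012 and 0.012 m and z of pipette_mid in the frame of rest between 0.067 and 0.083 m and angle between pipette_mid's own z axis and vertical below 0.175 rad and angle between the x axis of pipette_mid and the x axis of rest, either way round below 0.175 rad and x of pipette_tip in the frame of rest above 0.1 m and contact force between pipette and rest above 0.2 N and linear speed of pipette below 0.02 m/s); the robot touches nothing.
It fails at once if the multichannel pipette is pushed more than 30 mm from where it lay (distance of multi_mid from where it was at the start of the episode above 0.03 m).
It fails at once if the pipette is let go while more than 25 mm above its seated height (100 mm above the counter) (height (world z) of pipette_mid above 0.1 m and contact force between the fingers and pipette below 0.02 N).
It also fails if it takes over 42 s, if anything falls off the work surface, if the arm or the gripper's body presses on something with over 40 N, if the wrist force passes 120 N, or if a joint passes its speed limit or range.

## Working session

There is one attempt and no reset: what is moved stays moved. The work goes in short steps, each a Python script; the robot and the scene stay as the last script left them, time stands still between calls to the robot, and variables do not carry over. Pictures are saved under pics/ and viewed, at most 10 in all, crops included, and the job is handed in when it is done.

```bash
mkdir -p pics; ls; cat > h.py <<'E'
import numpy as np, cv2
from scipy.spatial.transform import Rotation as R
from bench import bot, eoat, inverse_kinematics, camera
def cloud(c):
    h,w=c["range_z"].shape; v,u=np.mgrid[:h,:w]; z=c["range_z"]; K=c["mtx"]
    p=np.stack([(u-K[0,2])/K[0,0]*z,(v-K[1,2])/K[1,1]*z,z],-1)
    P=R.from_quat(c["orientation"]).apply(p.reshape(-1,3)).reshape(h,w,3)+np.array(c["eye"])
    P[z<=0]=np.nan
    return P
def down(yaw): # tool z down, tool y axis at angle yaw+90 => tool x along yaw
    x=np.array([np.cos(yaw),np.sin(yaw),0]);z=np.array([0,0,-1.]);y=np.cross(z,x)
    return R.from_matrix(np.stack([x,y,z],1)).as_quat()
E
python3 - <<'E'
from h import *
for n in ("top","side"):
    c=camera(n); cv2.imwrite(f"pics/{n}0.png",c["color"][:,:,::-1]); np.savez(f"{n}0.npz",P=cloud(c),c=c["color"]); print(n,c["eye"],c["orientation"])
E
```

```text
pics
top [441.68595747   3.47136629 932.82493068] [ 0.70500488 -0.7030404   0.06552697 -0.06639682]
side [200.33655629 529.39638983 469.96422318] [-0.28862836  0.82781739 -0.45630407  0.152311  ]
```

View pics/top0.png

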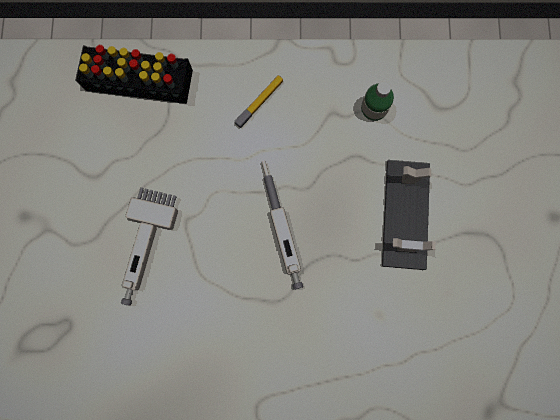

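View pics/side0.png

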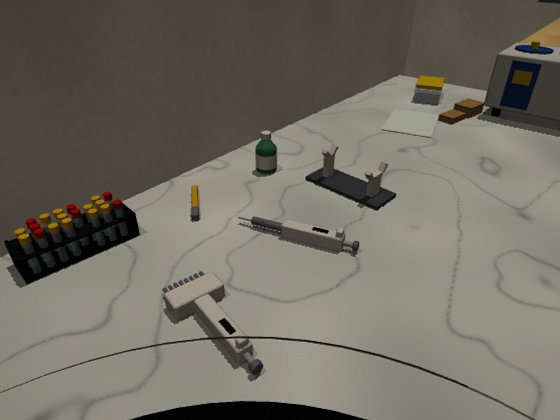

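The top view shows the single pipette from tip (264,162) to button (297,287), hook end at the bottom. The rest is at (407,215) with its V at the top (416,173) and the wide saddle at (412,245). The multichannel is at left (150,240), clear of both. Next I measure them.

```bash
python3 - <<'E'
from h import *
P=np.load("top0.npz")["P"]
def reg(u0,u1,v0,v1,z0,z1):
    Q=P[v0:v1,u0:u1].reshape(-1,3); return Q[(Q[:,2]>z0)&(Q[:,2]<z1)]
print("table z",np.nanmedian(P[300:400,200:400,2]))
# handle: top face points
Q=reg(245,320,150,300,5,60); 
r=cv2.minAreaRect(Q[:,:2].astype(np.float32)); print("pip rect",r, len(Q))
H=Q[(Q[:,2]>22)]; m=H[:,:2].mean(0); d=np.linalg.svd(H[:,:2]-m,full_matrices=0)[2][0]; d*=np.sign(d[0])
A=Q[:,:2]; s=(A-m)@d; t=(A-m)@np.array([-d[1],d[0]])
print("handle m",m,"yaw",np.arctan2(d[1],d[0]),"s range",s.min(),s.max())
for a in range(-110,180,10):
    k=(s>=a)&(s<a+10)
    if k.any(): print(a,k.sum(),t[k].min().round(1),t[k].max().round(1),np.percentile(Q[k,2],[50,100]).round(1))
B=reg(375,440,150,280,5,14); r=cv2.minAreaRect(B[:,:2].astype(np.float32)); print("base",r,cv2.boxPoints(r))
for v0,v1 in((155,190),(225,262)):
    S=reg(370,445,v0,v1,50,95); print("saddle",len(S),S.mean(0),cv2.minAreaRect(S[:,:2].astype(np.float32)),np.percentile(S[:,2],[0,50,100]))
E
```

```text
table z -1.5892151581946337
pip rect ((576.3488159179688, 11.398754119873047), (243.30654907226562, 26.063703536987305), 15.627816200256348) 1443
handle m [545.18095312   2.8255802 ] yaw 0.2697553281023089 s range -89.32764167077681 153.9858899892305
-90 53 -8.9 8.4 [20.8 25.4]
-80 33 -5.2 4.7 [16.5 21.5]
-70 41 -11.8 10.4 [17.9 29.6]
-60 87 -13.2 12.7 [37.5 43.1]
-50 81 -13.2 12.7 [28.  41.8]
-40 84 -13.3 12.7 [27.8 32. ]
-30 84 -13.1 12.8 [28.4 32.7]
-20 82 -12.9 12.7 [28.3 32.4]
-10 80 -13.0 12.8 [28.3 32.1]
0 82 -12.8 12.7 [28.5 32.8]
10 83 -13.1 12.9 [28.2 31.8]
20 79 -13.1 12.9 [28.  33.8]
30 83 -12.9 13.0 [28. 32.]
40 77 -12.5 13.0 [28.1 32.1]
50 65 -12.8 12.9 [27.3 30.5]
60 46 -7.9 7.7 [19.3 23.4]
70 46 -7.5 7.6 [19.7 25.1]
80 46 -7.8 7.8 [20.  23.5]
90 46 -7.7 8.1 [20.1 25.1]
100 46 -7.9 7.9 [19.6 23.4]
110 46 -7.8 8.0 [20.5 22.7]
120 28 -7.3 7.9 [18.3 23.5]
130 21 -3.2 3.6 [16.2 20.8]
140 18 -3.0 3.3 [17.  18.4]
150 6 -2.3 1.9 [15.1 16.6]
base ((595.6129760742188, -220.96194458007812), (81.03668975830078, 200.09347534179688), 85.48650360107422) [[ 492.68796 -253.48155]
 [ 692.1609  -269.22772]
 [ 698.53796 -188.44234]
 [ 499.06506 -172.69617]]
saddle 270 [ 657.14053692 -225.97443293   71.08531332] ((658.58935546875, -225.08546447753906), (47.17647933959961, 15.265706062316895), 85.58255004882812) [51.39529153 72.15868208 83.16725245]
saddle 371 [ 532.40750043 -217.2692997    63.45462889] ((533.08349609375, -215.38238525390625), (70.12905883789062, 14.595122337341309), 85.13870239257812) [50.46506216 60.73790332 77.3428513 ]
```

```bash
cat >> h.py <<'E'
MID=np.array([553.9,5.2]); PY=0.270; RO=np.array([580.7,-219.8]); RY=-0.0788
E
python3 - <<'E'
from h import *
best=None
for k in (0,np.pi,-np.pi):
    a=inverse_kinematics([*MID,4],down(PY+k)); b=inverse_kinematics([*RO,66],down(RY+k)); print(k,a,b)
    if a is not None and b is not None:
        c=max(abs(a[5]),abs(b[5]))
        if best is None or c<best[0]: best=(c,k)
k=best[1]; print("k",k)
print(bot.current_t())
bot.move_pose([*MID,230],down(PY+k)); 
c=camera("wrist"); cv2.imwrite("pics/w1.png",c["color"][:,:,::-1]); P=cloud(c).reshape(-1,3)
print(bot.current_t(),bot.current_ee_pos())
d=np.array([np.cos(PY),np.sin(PY)]);n=np.array([-d[1],d[0]])
print("table",np.nanmedian(P[P[:,2]<6,2]))
q=(P[:,:2]-MID); k2=(P[:,2]>22)&(P[:,2]<60)&(abs(q@n)<40)&(q@d>-45)&(q@d<45); H=P[k2]
m=H[:,:2].mean(0); e=np.linalg.svd(H[:,:2]-m,full_matrices=0)[2][0]; e*=np.sign(e@d)
print(len(H),"yaw",np.arctan2(e[1],e[0]),"across",((H[:,:2]-MID)@n).min(),((H[:,:2]-MID)@n).max(), "top",np.median(H[:,2]))
k3=(P[:,2]>5)&(abs(q@n)<25); s=(q@d)[k3]; print("s range",s.min(),s.max())
k4=(P[:,2]>24)&(abs(q@n)<25); s=(q@d)[k4]; print("handle range",s.min(),s.max(),H[:,2].max())
E
```

```text
0 [-1.16230265e-01  4.65142136e-01  1.85515690e+00 -4.44089210e-16
  8.21293622e-01  1.18456606e+00] [-4.73849393e-01  4.71551342e-01  1.63612647e+00 -4.44089210e-16
  1.03391484e+00  1.17574693e+00]
3.141592653589793 [-1.16230265e-01  4.65142136e-01  1.85515690e+00 -4.44089210e-16
  8.21293622e-01 -1.95702659e+00] [-4.73849393e-01  4.71551342e-01  1.63612647e+00 -4.44089210e-16
  1.03391484e+00 -1.96584572e+00]
-3.141592653589793 [-1.16230265e-01  4.65142136e-01  1.85515690e+00 -4.44089210e-16
  8.21293622e-01 -1.95702659e+00] [-4.73849393e-01  4.71551342e-01  1.63612647e+00 -4.44089210e-16
  1.03391484e+00 -1.96584572e+00]
k 0
0.1
2.4417 [553.85121897   6.14131933 230.00683004]
table -0.056194626396802505
1747 yaw 0.2640035511446139 across -13.974906563493803 11.895108245277395 top 29.7947474044218
s range -97.13596876056872 145.6193851037878
handle range -95.54068005980136 115.02738813572716 32.76187028601862
```

View pics/w1.png

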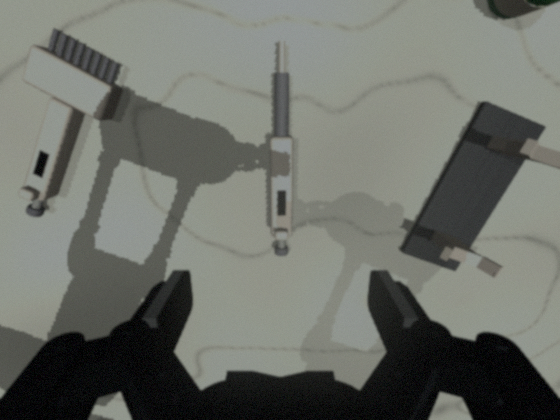

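The wrist view shows the pipette centred between the fingers (column 282), running from (280,45) to (281,250). It agrees with the estimate to about 1 mm, so I grasp.

```bash
python3 - <<'E'
from h import *
M=[554.5,4.5]
bot.move_pose([*M,70],down(.267))
print("contact",bot.move_straight([*M,4],max_speed=80,max_force=15), bot.current_ee_pos())
eoat.gripper_close(40); print(bot.current_width(),bot.current_grip_force())
bot.move_straight([*M,30],max_speed=60)
bot.move_straight([*M,150],max_speed=120)
print(bot.current_width(),bot.current_grip_force(),bot.current_wrist_force(),bot.current_t())
bot.move_pose([*RO,150],down(RY)); print(bot.current_ee_pos(),bot.current_t())
c=camera("side"); cv2.imwrite("pics/s2.png",c["color"][:,:,::-1]); 
c=camera("top"); P=cloud(c).reshape(-1,3)
d=np.array([np.cos(RY),np.sin(RY)]);n=np.array([-d[1],d[0]]);q=P[:,:2]-RO
s,t=q@d,q@n
for a,b in((-110,-80),(-75,-45),(60,105),(110,130),(132,150)):
    k=(s>a)&(s<b)&(abs(t)<45)&(P[:,2]>95)&(P[:,2]<230)
    if k.any(): print(a,k.sum(),s[k].min(),s[k].max(),"t",np.percentile(t[k],[0,50,100]),"z",np.percentile(P[k,2],[5,50,95]))
E
```

```text
contact False [555.01598422   4.42490279   4.42839179]
0.2949906223751112 40.91052532196045
0.29689329192399916 40.37902057170868 [ 0.11613493 -0.09905909 -2.50823438] 6.4083
[ 580.26408067 -218.39555233  149.50360568] 7.3083
-75 203 -74.07655729632894 -45.10787680668353 t [ 5.74273362 12.90687155 16.62193602] z [151.55823565 171.55008617 183.21938102]
60 276 60.35750582845314 104.92021738114961 t [-3.54543944  5.01698744 11.38297191] z [160.18093876 165.12635261 167.82705466]
110 64 110.13168105545739 129.69760938940018 t [-3.73082966  4.45322251 11.10604924] z [157.99618659 162.02093067 167.43377909]
132 27 132.28238484813798 142.64854090116384 t [0.54347658 3.64440084 6.74742538] z [159.42726173 161.85294512 163.53808261]
```

View pics/s2.png

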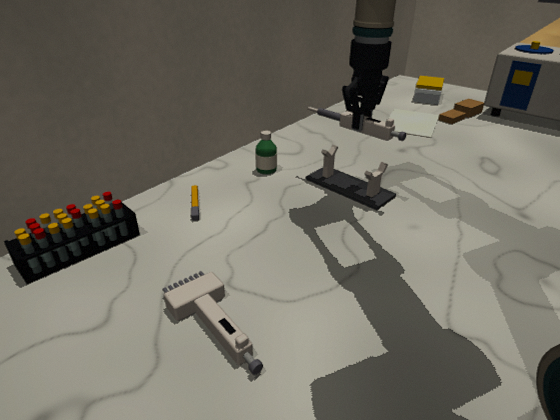

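The side view shows the pipette held roughly level over the rest at (355,122), nozzle towards the V and hook up. I let it settle, then measure it again.

```bash
cat >> h.py <<'E'
def held(zlo=95):
    c=camera("top"); P=cloud(c).reshape(-1,3)
    d=np.array([np.cos(RY),np.sin(RY)]);n=np.array([-d[1],d[0]]);q=P[:,:2]-RO
    s,t=q@d,q@n; out=[]
    for a,b in((-100,-70),(-52,-42),(65,75),(75,85),(85,95),(95,105),(134,145)):
        k=(s>a)&(s<b)&(abs(t)<30)&(P[:,2]>zlo)&(P[:,2]<zlo+100)
        if k.any(): print(a,k.sum(),"s",s[k].min().round(1),s[k].max().round(1),"t",np.percentile(t[k],[2,50,98]).round(1),"z",np.percentile(P[k,2],[5,50,90]).round(1))
E
python3 - <<'E'
from h import *
bot.pause(.3); p=np.array(bot.current_ee_pos()); print(p, R.from_quat(bot.current_tool_rot()).as_matrix()[:,0],bot.current_t())
held()
c=camera("side"); P=cloud(c)[90:150,290:420].reshape(-1,3)
d=np.array([np.cos(RY),np.sin(RY)]);n=np.array([-d[1],d[0]]);q=P[:,:2]-RO;s,t=q@d,q@n
for a in range(-110,160,15):
    k=(s>a)&(s<a+15)&(abs(t)<30)&(P[:,2]>120)&(P[:,2]<200)
    if k.any(): print(a,k.sum(),s[k].min().round(1),s[k].max().round(1),"t",np.percentile(t[k],[2,50,98]).round(1),"z",np.percentile(P[k,2],[2,50,98]).round(1))
E
```

```text
[ 580.87072099 -218.92926968  150.20548036] [ 9.97003022e-01 -7.73622652e-02  2.32111037e-04] 7.7083
-100 14 s -72.3 -70.2 t [ 5.6  8.4 12.3] z [153.6 163.3 171.9]
-52 82 s -51.9 -42.1 t [ 4.2 12.2 15.2] z [150.7 173.3 175.7]
65 62 s 65.1 74.6 t [-4.4  4.2 10.1] z [162.3 165.7 167.7]
75 60 s 75.2 84.8 t [-4.5  3.7  9.5] z [161.4 166.2 168.1]
85 64 s 85.0 94.7 t [-3.7  3.7  9.8] z [161.5 165.7 167.8]
95 61 s 95.2 104.8 t [-3.5  4.6  9.9] z [161.1 166.  167.9]
134 31 s 134.1 144.2 t [0.  3.2 6.2] z [157.7 161.9 163.9]
-110 44 -100.7 -95.2 t [-4.4  4.8 10. ] z [152.6 161.6 169. ]
-95 40 -94.8 -80.2 t [-1.4  5.1  9.9] z [154.  162.7 168.7]
-80 157 -79.9 -65.0 t [-8.   6.5 14.7] z [147.8 165.6 186.6]
-65 120 -64.9 -50.1 t [-2.1 12.1 15.2] z [147.4 167.  186.7]
-50 122 -50.0 -35.1 t [-6.3 12.3 14.9] z [146.7 165.7 176.1]
-35 113 -35.0 -20.0 t [-4.7 12.7 15.4] z [147.2 165.8 176.2]
-20 268 -19.8 -5.1 t [-19.8  14.2  27.8] z [148.7 175.  199.4]
-5 149 -5.0 7.9 t [-17.4  22.9  28.5] z [150.9 178.1 198.8]
10 56 11.5 24.9 t [ 4.4 13.  16.3] z [146.9 162.3 174.9]
25 100 25.2 39.9 t [-4.5 12.8 16. ] z [147.9 164.9 175.7]
40 53 40.4 54.8 t [-3.9 11.7 14.9] z [147.9 162.2 175.2]
55 43 55.1 69.8 t [-1.   6.6  9.4] z [154.  163.2 168. ]
70 44 70.0 84.4 t [0.4 6.3 9.6] z [153.8 163.3 167.9]
85 42 86.0 99.7 t [-0.2  7.   9.7] z [154.4 163.9 168.3]
100 34 100.8 113.8 t [1.1 6.6 9.6] z [153.6 162.5 168.1]
115 16 116.6 129.4 t [1.1 2.9 5.5] z [157.9 161.4 163.7]
130 13 132.1 141.8 t [-0.3  3.3  5.6] z [158.6 161.2 163.6]
```

```bash
python3 - <<'E'
from h import *
n=np.array([-np.sin(RY),np.cos(RY)]); T=RO-1.8*n
bot.move_straight([*T,105],max_speed=60); bot.pause(.2)
held(85)
print("c",bot.move_straight([*T,69],max_speed=40,max_force=8),bot.current_ee_pos(),bot.current_wrist_force())
c=camera("side"); cv2.imwrite("pics/s3.png",cv2.resize(c["color"][100:220,270:430,::-1],None,fx=4,fy=4)); print(bot.current_t())
E
```

```text
-100 4 s -70.7 -70.0 t [4.4 7.2 8.2] z [107.1 117.3 121.1]
-52 63 s -51.9 -42.0 t [ 1.8  9.3 12.3] z [106.8 128.3 130.4]
65 61 s 65.0 75.0 t [-7.6  0.8  7. ] z [116.9 120.6 123.4]
75 57 s 75.1 85.0 t [-7.3  1.   6.9] z [115.7 121.3 123.9]
85 58 s 85.0 94.8 t [-7.1  1.3  7.4] z [116.5 120.1 123.4]
95 54 s 95.1 104.9 t [-6.4  0.7  7.1] z [115.6 120.6 123.5]
134 24 s 134.2 144.7 t [-3.   0.1  2.5] z [115.3 117.6 118.8]
c False [ 580.8045786  -221.73297866   69.27248338] [-0.06140004  0.56489056 -0.77185401]
10.0583
```

View pics/s3.png

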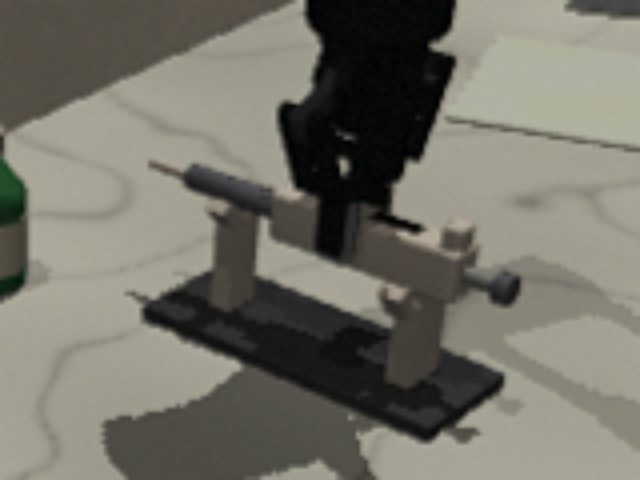

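The barrel is over the V (crop 235,200) and the handle is in the wide saddle (415,290), with only a few mm left to go. I lower until contact and release.

```bash
python3 - <<'E'
from h import *
n=np.array([-np.sin(RY),np.cos(RY)]); T=RO-1.8*n
print("c",bot.move_straight([*T,61.5],max_speed=12,max_force=6),bot.current_ee_pos(),bot.current_wrist_force())
p=np.array(bot.current_ee_pos())
eoat.release(); bot.pause(.3); print(bot.current_width(),bot.current_wrist_force())
bot.move_straight([p[0],p[1],200],max_speed=90); bot.pause(.3)
held(55)
c=camera("side"); cv2.imwrite("pics/s4.png",cv2.resize(c["color"][100:220,270:430,::-1],None,fx=4,fy=4)); print(bot.current_t())
E
```

```text
c True [ 580.72500797 -221.33682974   64.37218325] [0.33756115 0.90525596 4.26789055]
1.0010473600221461 [-0.18859057 -0.13812732 -0.13666158]
-100 153 s -98.4 -70.1 t [-8.7  0.1  7.8] z [73.6 78.7 82.7]
-52 212 s -51.8 -42.0 t [-28.9   3.6  28.9] z [58.4 75.3 89.5]
65 40 s 66.9 75.0 t [-20.6  -6.8  24.2] z [73.2 77.9 80.8]
75 131 s 75.0 84.9 t [-22.1  -0.5  23. ] z [71.7 78.1 81.1]
85 56 s 85.2 94.8 t [-6.4  1.6 10.8] z [75.4 80.3 82.3]
95 50 s 95.2 104.9 t [-5.7  2.   7.6] z [75.8 79.8 81.8]
134 21 s 134.2 143.2 t [-2.4  0.9  3.8] z [72.4 75.7 78. ]
13.5
```

View pics/s4.png

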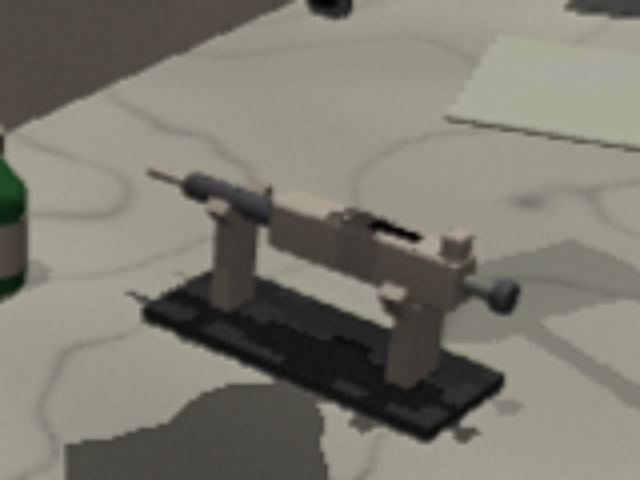

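The pipette lies level with its barrel in the V (235,200), its handle in the saddle (415,285) and its hook up (457,240). The gripper is clear.

```bash
python3 -c "
from h import *
print(bot.finish_job())"
```

```text
the job is handed in; nothing more can be done
None
```

I laid the single-channel pipette level on the rest, with the handle in the wide saddle, the barrel in the V-notch and the hook up; the multichannel was left alone, and I handed the job in at about 13.5 s (no verdict was returned).

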